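# Flush and shut the sample roaster's air slide

### The arm

A 6-joint arm with a two-finger parallel gripper is mounted at the origin on the work surface. World frame = base frame: x ahead of the robot, y to its left, z up, the work surface at z = 0. Lengths are in m, angles in rad, forces in N, time in s.
With the tool pointing down it reaches from about 0.275 to 0.825 m from the base axis. Payload 4.9 kg.
Tool frame: the origin (TCP) lies midway between the tips of the shut fingers; the grasp point (between the pads) lies behind it (manip.grasp_offset is the z of the grasp point in the tool frame, in m); z points along the fingers, y is the line along which they close (so a half turn about z gives the same grasp; the last joint's range is limited). The gripper opens to 85 mm and grips with 20 to 120 N. Pads are 22 mm wide; open, the fingers measure 114 mm over their backs; the gripper's body (76 mm by 85 mm) begins 54 mm behind the grasp point. The pads swing forward as they close: fully open they stand 13 mm farther back than shut.
Start: joints at [-1.321, 0.326, -0.193, 1.052, 0, 1.437], TCP at [0.206, -0.51, 0.231] pointing down, gripper open.
Joint ranges: [-2.65, 2.65], [-0.97, 1.79], [-1.3, 1.35], [-1.93, 2.1], [-1.47, 1.37], [-3.14, 3.14]. Speed limits (rad/s): [2.57, 2.57, 3.14, 3.14, 3.14, 3.14].

### API

Orientations are given as [roll, pitch, yaw] about the fixed x, y, z axes, in that order (R = Rz(yaw) Ry(pitch) Rx(roll)).
In Python, from station import manip, cams gives the robot as it stands. The module is installed in compiled form; this text tells all that it offers.
- The arm moves only by the tool move_arm, never from a script. Its argument "increments" is text: rows parted by semicolons, each of 7 numbers parted by spaces: the shift along the tool's x, y, z in cm, then the turn, a rotation vector about the tool's x, y, z in degrees, then the finger opening in cm, from 0 to 8.54. In form: tx ty tz wx wy wz jaw; .... A call has 1 to 12 rows; each row is the pose to reach, as a shift and turn from the pose commanded when the call began, along the tool's axes at that moment; what a row does not reach only later rows make up. A row lasts 1/8 s, in which the tool goes at most 62.5 mm and 10.7 degrees, less where a joint would pass 70% of its speed; a pose out of reach is approached as far as the arm can. A call with a gripper value outside its range is refused whole. The fingers move at their own pace and stop on an object; "newtons" is the grip in N (left out, the last holds). Time passes only in rows, so rows that repeat a pose let the fingers close. It gives the time, the measured TCP pose, the force, the opening and the grip force at its end, in the units of the state.
- manip.state(): the state, without advancing time (a new reading comes with each control period).
- cams.grab_frame(name): name is "scene" or "top" or "wrist"; returns the picture (384x512x3 uint8, red, green, blue); there is no depth.
- cams.calibration(name): a dict with "fov_y" (degrees; the focal length in pixels is half the picture's height over the tangent of half this angle, whatever the lens; pixels are square), "cx", "cy" (the principal point, pixels), "origin" and "rotation" of the camera in the world. Camera axes: x right, y down, z forward; pixel columns grow to the right and rows downward; lengths in m; the calibration is good to about 2 mm. A picture is of the moment at which its call begins: read the wrist's pose just before it. calibration takes no time and is no camera call; for the wrist camera it gives the pose at the moment of the call.
- manip.sign_off(): hands the job in; it is judged then, once.
The state is a dict: "time_s": time; "joints": joint angles; "dq": joint speeds; "joint_efforts": joint torques, N m; "tcp_pos": TCP position; "ee_rot": TCP orientation; "force": force on the tool from outside, world axes, zero at the start; "ft_torque": the same for the moment, N m; "width": finger opening in m; "grip_force": force on a finger pad.
Only numpy, scipy, OpenCV 4.12 (cv2) and the standard library are available. Lean on these libraries where they do the work, as an engineer would, in place of code of your own. Each camera call takes 0.05 s, during which the arm holds its last target. There are 200 camera calls.

### The job

Flush the sample roaster: draw its air slide's round knob out to the outer click and let it stand there a moment. Then shut the air: press the knob onto its seat, turn it by feel until the hidden key drops in, push it fully home and let go. Do not disturb the glasses, spoon, jar and tin around it.

Things in the scene. Friction and masses are not known exactly. Their poses are not given: they have to be found in the camera images.
- knob (a point): centre of the air slide's knob: round, black, two thin steel bands, 40 mm across, 38 mm long, on a slanting 14 mm rod at the front of the grey roaster's top. Its z axis is the rod's axis, pointing outward: up and towards the robot, 32 degrees from vertical; it slides along z and turns about z. The axes do not turn with the knob. At the start it is 22 to 26 mm out from home
- home (a point): fixed point on the rod's axis where knob lies when fully home; same axes. Along z the knob travels from 0 (home) to 55 mm (outer click, a hard stop). A spring detent draws it to the nearer end (balance at 28 mm); friction of 2.5 N can hold it still between 20 and 36 mm. Pulling out takes up to 10 N, pushing back in up to 8 N; when moving in, the push may change by 12 N past the balance
- knob_top (a point): centre of the knob's outer face, 19 mm outward of knob; same axes
- seat (a point): hidden in the collar, 97 mm inward of home: the seat of the key, on the rod's axis. Out of line, the key on the rod stops hard on it with the knob 22 mm out from home; in line, it drops in and the knob goes home. The key is a cross with four equal wings: it drops in once every quarter turn, turning either way, and fits within about 5 degrees. Its angle cannot be seen. It starts 17 degrees or more out of line
- collar_mouth (a point): centre of the outer face of the fixed steel collar in which the rod slides, 37 mm inward of home, 62 mm across its flange; z axis along the rod, outward, y axis level. Home, the knob's under face is 18 mm from the collar. Turning the knob takes about 0.1 N m, a little more when pressed on the seat
- roaster: the sample roaster, a fixed grey box 280 x 240 mm, 140 mm high, with a steel drum and a hopper (280 mm high) behind the air slide; its origin is on the table, 110 mm behind the box's front face, its x axis points to its back. The collar mouth is at x -100, y 0, z 175 mm
- glass0_mid (a point): a cupping glass, 82 mm across, 85 mm high, empty, loose; its centre. Leave it alone
- glass1_mid (a point): another such glass
- glass2_mid (a point): another such glass
- spoon_grip (a point): a loose steel cupping spoon, 170 mm long, lying on the table; a point on its handle. Leave it alone
- jar_mid (a point): a loose sample jar, 70 mm across, 120 mm high; its centre. Leave it alone
- tin_mid (a point): a loose round tin, 90 mm across, 72 mm high; its centre. Leave it alone

How it is judged:
By the outcome, as a careful person would: the job done as asked, in the order asked, and still so for the second after the job is handed in, with the robot touching nothing.
It also fails if it takes over 51 s, if anything falls off the work surface, if the arm or the gripper's body presses on something with over 40 N, if the wrist force passes 120 N, or if a joint passes its speed limit or range.

## Working session

There is one attempt and no reset: what is moved stays moved. The work goes in short steps, Python scripts to look and compute and a tool call to move; the robot and the scene stay as the last step left them, time stands still between calls to the robot, and variables do not carry over. Pictures are saved under pics/ and viewed, at most 10 in all, crops included, and the job is handed in when it is done.

Besides the shell and the picture viewer there is one more tool, called after "Call:" as name(argument=value, ...), one argument or row to a line, values as JSON. move_arm: Moves the arm, as the interface text tells. Its arguments: {"type":"object","properties":{"increments":{"type":"string"},"newtons":{"type":"number"}},"required":["increments"]}

```bash
mkdir -p pics
python3 - <<'E'
from station import manip,cams
import cv2,numpy as np
s=manip.state();print(s,manip.grasp_offset)
ims=[]
for n in("scene","top"):
    im=cams.grab_frame(n);cv2.imwrite(f"pics/{n}0.png",im[:,:,::-1]);c=cams.calibration(n);print(n,c)
E
```

```text
{'time_s': 0.0, 'joints': array([-1.32122225e+00,  3.26959802e-01, -1.93570122e-01,  1.05198500e+00,
       -6.58606528e-06,  1.43661224e+00]), 'dq': array([ 0.00193653,  0.00019451, -0.00025415, -0.00125791,  0.00091501,
        0.00061673]), 'joint_efforts': array([ 2.35174943e-03, -4.43395758e+01,  2.62441045e+01,  1.53324392e-02,
       -6.74585635e-05, -7.38590586e-06]), 'tcp_pos': array([ 0.20579937, -0.50943195,  0.23049838]), 'ee_rot': array([-3.13988863e+00, -2.23389782e-04,  3.83757980e-01]), 'force': array([0.26227301, 0.17045539, 0.51318271]), 'ft_torque': array([-0.02142358, -0.03960881,  0.00504218]), 'grip_force': 0.0, 'width': 0.08538910139758801} -0.0187
scene {'fov_y': 52.68094562729924, 'cx': 257.21467392933414, 'cy': 184.46663689963864, 'origin': array([1.09836261, 0.1452789 , 1.13206018]), 'rotation': array([-2.61224686,  0.01209663,  1.93521899])}
top {'fov_y': 55.96120345912002, 'cx': 251.52408394621273, 'cy': 184.87150107701783, 'origin': array([ 0.45907728, -0.07803354,  1.06882056]), 'rotation': array([-3.03398766,  0.00395486, -1.55401154])}
```

View pics/scene0.png

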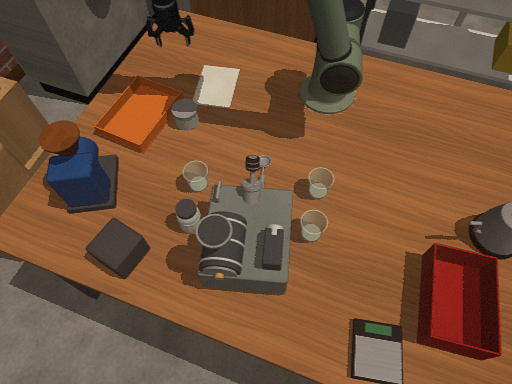

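View pics/top0.png

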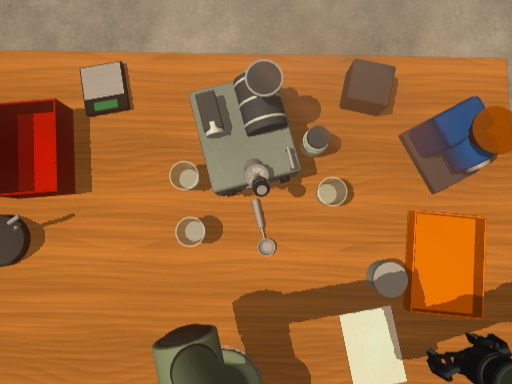

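The knob is at about (254,161) in the scene view and (261,187) in the top view. The box's front edge in the top view runs from about (214,193) to (300,177). I'll zoom in on both.

```bash
cat > h.py <<'E'
import numpy as np
from station import manip,cams
from scipy.spatial.transform import Rotation as Ro
def R(e): return Ro.from_euler('xyz',e).as_matrix()
def ray(c,uv):
    f=192/np.tan(np.radians(c['fov_y']/2))
    d=R(c['rotation'])@np.array([(uv[0]-c['cx'])/f,(uv[1]-c['cy'])/f,1]);return np.array(c['origin']),d/np.linalg.norm(d)
def plane(c,uv,z):
    o,d=ray(c,uv);return o+d*(z-o[2])/d[2]
def tri(c1,u1,c2,u2):
    o1,d1=ray(c1,u1);o2,d2=ray(c2,u2)
    t=np.linalg.lstsq(np.c_[d1,-d2],o2-o1,rcond=None)[0];a=o1+t[0]*d1;b=o2+t[1]*d2;return (a+b)/2,np.linalg.norm(a-b)
E
python3 - <<'E'
import cv2,numpy as np
a=cv2.imread('pics/scene0.png')[140:210,200:300];b=cv2.imread('pics/top0.png')[130:205,200:305]
f=lambda i:cv2.resize(i,(790,295*1),interpolation=cv2.INTER_CUBIC) 
a=cv2.resize(a,None,fx=4,fy=4,interpolation=cv2.INTER_CUBIC);b=cv2.resize(b,None,fx=3.8,fy=3.8,interpolation=cv2.INTER_CUBIC)
o=np.zeros((300,800,3),np.uint8);o[:280,:400]=a;o[:285,400:799]=b[:300,:399];cv2.imwrite('pics/crop.png',o)
from h import *
t=cams.calibration('top')
A=plane(t,(214,194),.14);B=plane(t,(300,177),.14);print(A,B,B-A,np.linalg.norm(B-A))
E
```

```text
[0.53407561 0.02369208 0.14      ] [ 0.58189024 -0.19785889  0.14      ] [ 0.04781463 -0.22155096  0.        ] 0.22665186509988924
```

View pics/crop.png

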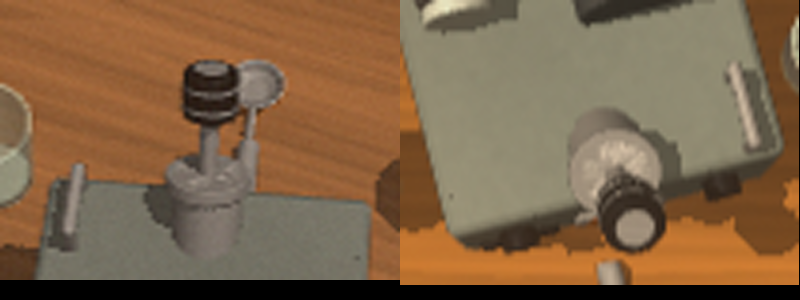

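Run:
```python
from h import *
t=cams.calibration('top');s=cams.calibration('scene')
kt,e=tri(s,(252.7,157.5),t,(261.3,190));print('ktop',kt,e)
cm,e=tri(s,(252,184.5),t,(257.1,173.4));print('collar',cm,e,'planar',plane(t,(257.1,173.4),.175),plane(s,(252,184.5),.175))
d=kt-cm;print(np.linalg.norm(d),d/np.linalg.norm(d),'expected len ~.080',np.degrees(np.arctan2(-d[1],-d[0])))
E1=plane(t,(214,194),.14)
for p in [(200,100),(288,86),]: pass
for n,p,z in [('g0',(332,192),.04),('g1',(184,176),.04),('g2',(190,232),.04),('spoon',(267,246),0.01),('spoonend',(257,199),.01),('jar',(316,140),.06),('tin',(388,278),.07)]: print(n,plane(t,p,z))
```

```text
ktop [ 0.53688265 -0.09503501  0.23801978] 0.002052881616251412
collar [ 0.58391627 -0.08308342  0.17184764] 0.006870698100523871 planar [ 0.58458141 -0.08631126  0.175     ] [ 0.58462396 -0.07904651  0.175     ]
0.08205945801467611 [-0.57316512 -0.14564551  0.80639267] expected len ~.080 14.257522714390339
g0 [ 0.55342178 -0.3021555   0.04      ]
g1 [0.59259013 0.12231239 0.04      ]
g2 [0.43336884 0.09946657 0.04      ]
spoon [ 0.39621975 -0.11968718  0.01      ]
spoonend [ 0.53193798 -0.08869284  0.01      ]
jar [ 0.69930223 -0.25339787  0.06      ]
tin [ 0.3199842  -0.44504765  0.07      ]
```

```bash
cat >> h.py <<'E'
def axes(yaw_deg,twist_deg):
    y=np.radians(yaw_deg);n=np.array([-np.cos(y)*np.sin(np.radians(32)),-np.sin(y)*np.sin(np.radians(32)),np.cos(np.radians(32))])
    z=-n; yy=np.array([np.sin(y),-np.cos(y),0]); x=np.cross(yy,z)
    return n,np.c_[x,yy,z]@Ro.from_euler('z',twist_deg,degrees=True).as_matrix()
def inc(p,Rt,p0=None,R0=None):
    s=manip.state();p0=s['tcp_pos'] if p0 is None else p0;R0=R(s['ee_rot']) if R0 is None else R0
    return np.round(R0.T@(p-p0)*100,2),np.round(np.degrees(Ro.from_matrix(R0.T@Rt).as_rotvec()),1)
E
python3 - <<'E'
from h import *
t=cams.calibration('top')
a=plane(t,(190,93),.14);b=plane(t,(214,193),.14);d=a-b;print(d,np.degrees(np.arctan2(d[1],d[0])))
for tw in(90,-90):
    n,Rt=axes(12.5,tw);kt=np.array([.537,-.094,.237])
    p=kt+n*0.13
    print(n,p,Ro.from_matrix(Rt).as_euler('xyz'),inc(p,Rt))
E
```

```text
[0.26575374 0.07131269 0.        ] 15.02095526088494
[-0.51735806 -0.11469552  0.8480481 ] [ 0.46974345 -0.10891042  0.34724625] [-2.58308729e+00 -2.22044605e-16 -1.35263017e+00] (array([ 39.47, -27.28, -11.62]), array([23.4, 27.8, 96.6]))
[-0.51735806 -0.11469552  0.8480481 ] [ 0.46974345 -0.10891042  0.34724625] [2.58308729 0.         1.78896248] (array([ 39.47, -27.28, -11.62]), array([-26.6,  22.4, -78.3]))
```

Call:
move_arm(
  increments="39.5 -27.3 -11.6 -26.6 22.4 -78.3 8.5;39.5 -27.3 -11.6 -26.6 22.4 -78.3 8.5;39.5 -27.3 -11.6 -26.6 22.4 -78.3 8.5;39.5 -27.3 -11.6 -26.6 22.4 -78.3 8.5;39.5 -27.3 -11.6 -26.6 22.4 -78.3 8.5;39.5 -27.3 -11.6 -26.6 22.4 -78.3 8.5;39.5 -27.3 -11.6 -26.6 22.4 -78.3 8.5;39.5 -27.3 -11.6 -26.6 22.4 -78.3 8.5;39.5 -27.3 -11.6 -26.6 22.4 -78.3 8.5;39.5 -27.3 -11.6 -26.6 22.4 -78.3 8.5;39.5 -27.3 -11.6 -26.6 22.4 -78.3 8.5;39.5 -27.3 -11.6 -26.6 22.4 -78.3 8.5",
)

```text
time_s: 1.6
tcp_pos: [0.4697, -0.1099, 0.3469]
ee_rot: [2.583, 0.001, 1.787]
force: [-0.1, -0.5, 0.8]
width: 0.085
grip_force: 0.0
```

Run:
```python
from h import *
import cv2
s=manip.state();print({k:np.round(s[k],3) for k in('time_s','tcp_pos','ee_rot','joints','force')})
c=cams.calibration('wrist');print(c);cv2.imwrite('pics/w1.png',cams.grab_frame('wrist')[:,:,::-1])
f=192/np.tan(np.radians(c['fov_y']/2))
for p in [(.537,-.094,.237),(.584,-.083,.175)]:
    q=R(c['rotation']).T@(np.array(p)-c['origin']);print(q[:2]/q[2]*f+[c['cx'],c['cy']],q)
```

```text
{'time_s': np.float64(1.6), 'tcp_pos': array([ 0.47 , -0.11 ,  0.347]), 'ee_rot': array([2.583e+00, 1.000e-03, 1.787e+00]), 'joints': array([-0.648, -0.199, -0.605,  0.779,  0.414,  0.788]), 'force': array([-0.116, -0.523,  0.773])}
{'fov_y': 64.93407873638793, 'cx': 255.28924392271702, 'cy': 190.88672746143004, 'origin': array([ 0.38179885, -0.05866883,  0.46852869]), 'rotation': array([ 2.86517138, -0.55911902,  0.21669275])}
[254.47170768 181.09574553] [-0.00076079 -0.00911135  0.280816  ]
[261.45281353 164.54994208] [ 0.00726803 -0.03105611  0.35583577]
```

View pics/w1.png

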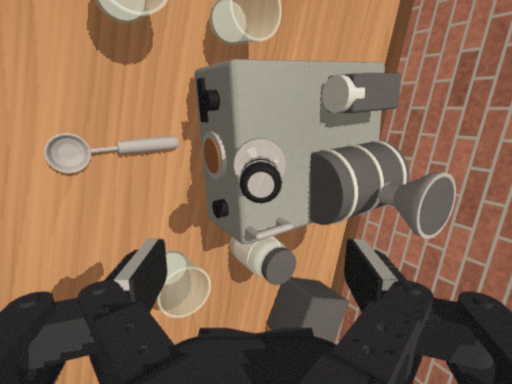

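The wrist view shows the knob face at (262,182), the flange at about (260,162), and nothing in the way. I'll combine the rays from all three views.

Run:
```python
from h import *
import cv2
im=cv2.imread('pics/w1.png')
# knob-top disc: bright blob inside black ring
g=cv2.cvtColor(im,cv2.COLOR_BGR2GRAY)[150:215,225:300]
m=(g>110).astype(np.uint8);k,l,st,ce=cv2.connectedComponentsWithStats(m)
for i in range(1,k):
    if st[i,4]>150: print('blob',st[i],ce[i]+[225,150])
C={n:cams.calibration(n) for n in('top','scene','wrist')}
def multi(obs):
    A=0;b=0;L=[]
    for n,u in obs:
        o,d=ray(C[n],u);P=(np.eye(3)-np.outer(d,d));A=A+P;b=b+P@o;L.append((o,P))
    x=np.linalg.solve(A,b);print(x,[np.round(1000*P@(x-o),1) for o,P in L]);return x
k=multi([('top',(261.3,190)),('scene',(252.7,157.5)),('wrist',(262,182))])
c=multi([('top',(257.1,173.4)),('scene',(252,184.5)),('wrist',(260,162))])
d=k-c;print(np.linalg.norm(d),d/np.linalg.norm(d))
# box top edges
a=[plane(C['wrist'],u,.14) for u in [(232,62),(247,240),(384,63)]]
print(a,np.degrees(np.arctan2(*( (a[2]-a[0])[[1,0]]))),np.degrees(np.arctan2(-(a[1]-a[0])[0]*-1,-(a[1]-a[0])[1])))
for p in [(214,194),(300,177)]: print(plane(C['top'],p,.14))
```

```text
blob [   8    0   67   65 2562] [273.08196721 181.63544106]
blob [ 22  22  27  26 545] [260.41834862 184.4293578 ]
[ 0.53891817 -0.09384491  0.24362708] [array([2.2, 2. , 0.2]), array([-0.7, -1.1,  0.7]), array([-1.5, -0.9, -0.9])]
[ 0.58388854 -0.08219715  0.17170805] [array([-1.1,  4.1, -0.2]), array([ 1. , -2.4,  0. ]), array([ 0.1, -1.8,  0.2])]
0.08561747377383144 [-0.52524758 -0.1360442   0.84000414]
[array([0.54186801, 0.02525175, 0.14      ]), array([ 0.60789165, -0.19117781,  0.14      ]), array([0.80374572, 0.10036328, 0.14      ])] 16.003902100779513 16.964764179407553
[0.53407561 0.02369208 0.14      ]
[ 0.58189024 -0.19785889  0.14      ]
```

Run:
```python
from h import *
n,Rt=axes(14.5,-90);kc=np.array([.5502,-.0915,.2259])
for h in(.10,.05,-.0157): print(h,inc(kc+n*h,Rt))
```

```text
0.1 (array([-0.13,  0.58,  4.64]), array([ 0. ,  1.2, -1.7]))
0.05 (array([-0.03,  0.58,  9.64]), array([ 0. ,  1.2, -1.7]))
-0.0157 (array([ 0.1 ,  0.57, 16.21]), array([ 0. ,  1.2, -1.7]))
```

Call:
move_arm(
  increments="-0.1 0.6 4.6 0 1.2 -1.7 8.5;-0.1 0.6 7.1 0 1.2 -1.7 8.5;0 0.6 9.6 0 1.2 -1.7 8.5;0 0.6 12 0 1.2 -1.7 8.5;0.1 0.6 14.5 0 1.2 -1.7 8.5;0.1 0.6 16.2 0 1.2 -1.7 8.5;0.1 0.6 16.2 0 1.2 -1.7 8.5;0.1 0.6 16.2 0 1.2 -1.7 3.5;0.1 0.6 16.2 0 1.2 -1.7 3.5;0.1 0.6 16.2 0 1.2 -1.7 3.5;0.1 0.6 16.2 0 1.2 -1.7 3.5;0.1 0.6 16.2 0 1.2 -1.7 3.5",
  newtons=30,
)

```text
time_s: 3.15
tcp_pos: [0.5573, -0.0892, 0.2119]
ee_rot: [2.586, 0.0, 1.823]
force: [-3.3, -4.5, -4.8]
width: 0.039
grip_force: 32.0
```

Run:
```python
from h import *
import cv2
s=manip.state();print({k:np.round(s[k],3) for k in('time_s','tcp_pos','ee_rot','joints','force','ft_torque','width','grip_force')})
n,_=axes(14.5,0);print(R(s['ee_rot']).T@s['force'])
a=cams.grab_frame('wrist');b=cams.grab_frame('scene')[120:216,190:318]
o=np.hstack([a,cv2.resize(b,(512,384))])[:,:,::-1];cv2.imwrite('pics/w2.png',cv2.resize(o,(800,300)))
```

```text
{'time_s': np.float64(3.15), 'tcp_pos': array([ 0.557, -0.089,  0.212]), 'ee_rot': array([2.586, 0.   , 1.823]), 'joints': array([-0.486,  0.078, -0.725,  0.337,  0.363,  0.912]), 'force': array([-3.296, -4.466, -4.796]), 'ft_torque': array([-1.16 ,  1.636, -0.32 ]), 'width': np.float64(0.039), 'grip_force': np.float64(31.989)}
[-3.50047238 -6.1886547   1.80317811]
```

View pics/w2.png

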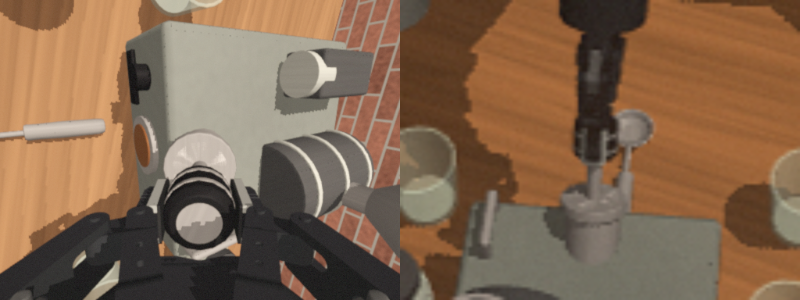

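The knob is held squarely between the pads. Pulling it out.

Call:
move_arm(
  increments="0 0 -0.6 0 0 0 3.5;0 0 -1.2 0 0 0 3.5;0 0 -1.8 0 0 0 3.5;0 0 -2.4 0 0 0 3.5;0 0 -2.8 0 0 0 3.5;0 0 -2.8 0 0 0 3.5",
  newtons=40,
)

```text
time_s: 4.0
tcp_pos: [0.5427, -0.0933, 0.2363]
ee_rot: [2.586, 0.001, 1.823]
force: [-11.7, -5.8, 3.3]
width: 0.0388
grip_force: 44.2
```

```bash
cat >> h.py <<'E'
def rep():
    s=manip.state();Rt=R(s['ee_rot']);print('t',s['time_s'],'p',np.round(s['tcp_pos'],4),'rot',np.round(s['ee_rot'],3),'Ftool',np.round(Rt.T@s['force'],1),'Ttool',np.round(Rt.T@s['ft_torque'],2),'w',round(float(s['width']),4),'j6',round(s['joints'][5],3), 'axial',round(1000*float((s['tcp_pos']-[.5573,-.0892,.2119])@axes(14.5,0)[0]),1))
E
python3 -c "from h import *;rep()"
```

```text
t 4.0 p [ 0.5427 -0.0933  0.2363] rot [2.586e+00 1.000e-03 1.823e+00] Ftool [-2.7 -9.1 -9.5] Ttool [ 2.47 -0.56 -0.03] w 0.0388 j6 0.888 axial 28.7
```

Call:
move_arm(
  increments="0 0 -0.15 0 0 0 3.5;0 0 -0.3 0 0 0 3.5;0 0 -0.4 0 0 0 3.5;0 0 -0.4 0 0 0 3.5",
)

```text
time_s: 4.5
tcp_pos: [0.541, -0.0938, 0.2391]
ee_rot: [2.586, 0.0, 1.823]
force: [-3.4, -6.2, -6.1]
width: 0.0392
grip_force: 43.0
```

```bash
python3 -c "from h import *;rep()"
```

```text
t 4.5 p [ 0.541  -0.0938  0.2391] rot [2.586 0.    1.823] Ftool [-5.1 -7.4  2.6] Ttool [ 1.91 -0.94 -0.03] w 0.0392 j6 0.884 axial 32.0
```

Call:
move_arm(
  increments="0 0 -0.1 0 0 0 3.5;0 0 -0.2 0 0 0 3.5;0 0 -0.2 0 0 0 3.5",
)

```text
time_s: 4.88
tcp_pos: [0.5406, -0.0938, 0.2393]
ee_rot: [2.586, -0.0, 1.824]
force: [14.7, -5.5, -24.2]
width: 0.0388
grip_force: 45.2
```

```bash
python3 -c "from h import *;rep()"
```

```text
t 4.875 p [ 0.5406 -0.0938  0.2393] rot [ 2.586 -0.     1.824] Ftool [-9.  -1.9 27.3] Ttool [ 0.83 -1.62 -0.03] w 0.0388 j6 0.883 axial 32.4
```

Hard stop reached. I'll let the knob stand there a moment with the pull relaxed.

Call:
move_arm(
  increments="0 0 0.15 0 0 0 3.5;0 0 0.15 0 0 0 3.5;0 0 0.15 0 0 0 3.5;0 0 0.15 0 0 0 3.5;0 0 0.15 0 0 0 3.5;0 0 0.15 0 0 0 3.5;0 0 0.15 0 0 0 3.5;0 0 0.15 0 0 0 3.5;0 0 0.15 0 0 0 3.5;0 0 0.15 0 0 0 3.5;0 0 0.15 0 0 0 3.5;0 0 0.15 0 0 0 3.5",
)

```text
time_s: 6.38
tcp_pos: [0.5409, -0.0938, 0.2392]
ee_rot: [2.586, 0.0, 1.823]
force: [2.1, -5.8, -11.0]
width: 0.0386
grip_force: 46.9
```

Call:
move_arm(
  increments="0 0 0.5 0 0 0 3.5;0 0 1.0 0 0 0 3.5;0 0 1.5 0 0 0 3.5;0 0 2.0 0 0 0 3.5;0 0 2.5 0 0 0 3.5;0 0 2.9 0 0 0 3.5;0 0 3.1 0 0 0 3.5;0 0 3.2 0 0 0 3.5;0 0 3.2 0 0 0 3.5",
)

```text
time_s: 7.5
tcp_pos: [0.5568, -0.0894, 0.2127]
ee_rot: [2.586, 0.0, 1.823]
force: [-7.6, -5.5, -1.9]
width: 0.0388
grip_force: 48.0
```

```bash
python3 -c "from h import *;rep()"
```

```text
t 7.5 p [ 0.5568 -0.0894  0.2127] rot [2.586 0.    1.823] Ftool [-3.4 -8.4 -3. ] Ttool [ 2.12 -0.68 -0.  ] w 0.0388 j6 0.912 axial 0.9
```

Call:
move_arm(
  increments="-0.02 -0.04 0.1 0 0 0 3.5;-0.02 -0.04 0.2 0 0 0 3.5;-0.02 -0.04 0.25 0 0 0 3.5;-0.02 -0.04 0.25 0 0 0 3.5",
)

```text
time_s: 8.0
tcp_pos: [0.5579, -0.0891, 0.211]
ee_rot: [2.585, 0.0, 1.824]
force: [-12.0, -4.8, 4.4]
width: 0.0386
grip_force: 48.7
```

```bash
python3 -c "from h import *;rep()"
```

```text
t 8.0 p [ 0.5579 -0.0891  0.211 ] rot [2.585 0.    1.824] Ftool [ -1.7  -8.6 -10.5] Ttool [ 2.26 -0.36 -0.02] w 0.0386 j6 0.913 axial -1.1
```

Call:
move_arm(
  increments="0 -0.03 0.05 0 0 4 3.5;0 -0.03 0.05 0 0 8 3.5;0 -0.03 0.05 0 0 12 3.5;0 -0.03 0.05 0 0 15 3.5",
)

```text
time_s: 8.5
tcp_pos: [0.5581, -0.0891, 0.2111]
ee_rot: [2.6, -0.138, 1.599]
force: [-15.4, -4.2, 8.9]
width: 0.0385
grip_force: 49.1
```

```bash
python3 -c "from h import *;rep()"
```

```text
t 8.5 p [ 0.5581 -0.0891  0.2111] rot [ 2.6   -0.138  1.599] Ftool [ -2.5  -8.5 -16. ] Ttool [ 2.52 -0.65 -0.2 ] w 0.0385 j6 1.176 axial -1.1
```

Call:
move_arm(
  increments="0 0 0 0 0 3 3.5;0 0 0 0 0 6 3.5;0 0 0 0 0 9 3.5",
)

```text
time_s: 8.88
tcp_pos: [0.5582, -0.0891, 0.2111]
ee_rot: [2.624, -0.217, 1.461]
force: [-14.4, -5.4, 8.9]
width: 0.0388
grip_force: 49.0
```

```bash
python3 -c "from h import *;rep()"
```

```text
t 8.875 p [ 0.5582 -0.0891  0.2111] rot [ 2.624 -0.217  1.461] Ftool [ -4.9  -6.9 -15.7] Ttool [ 2.49 -0.99 -0.27] w 0.0388 j6 1.333 axial -1.1
```

Call:
move_arm(
  increments="0 0 0 0 0 3 3.5;0 0 0 0 0 6 3.5;0 0 0 0 0 6 3.5",
)

```text
time_s: 9.25
tcp_pos: [0.5583, -0.0891, 0.2112]
ee_rot: [2.646, -0.268, 1.368]
force: [-13.5, -3.9, 8.9]
width: 0.0386
grip_force: 49.1
```

```bash
python3 -c "from h import *;rep()"
```

```text
t 9.25 p [ 0.5583 -0.0891  0.2112] rot [ 2.646 -0.268  1.368] Ftool [ -3.9  -6.  -15. ] Ttool [ 2.29 -1.17 -0.03] w 0.0386 j6 1.437 axial -1.1
```

Call:
move_arm(
  increments="0 0 0 0 0 3 3.5;0 0 0 0 0 6 3.5;0 0 0 0 0 8 3.5",
)

```text
time_s: 9.62
tcp_pos: [0.5584, -0.0891, 0.2112]
ee_rot: [2.685, -0.332, 1.238]
force: [-12.9, -4.6, 8.8]
width: 0.0387
grip_force: 49.0
```

```bash
python3 -c "from h import *;rep()"
```

```text
t 9.625 p [ 0.5584 -0.0891  0.2112] rot [ 2.685 -0.332  1.238] Ftool [ -5.2  -4.7 -14.7] Ttool [ 2.12 -1.48 -0.16] w 0.0387 j6 1.577 axial -1.1
```

Call:
move_arm(
  increments="0 0 0 0 0 3 3.5;0 0 0 0 0 6 3.5;0 0 0 0 0 8 3.5",
)

```text
time_s: 10.0
tcp_pos: [0.5585, -0.0892, 0.2113]
ee_rot: [2.733, -0.391, 1.102]
force: [-13.1, -6.1, 8.6]
width: 0.0387
grip_force: 49.0
```

```bash
python3 -c "from h import *;rep()"
```

```text
t 10.0 p [ 0.5585 -0.0892  0.2113] rot [ 2.733 -0.391  1.102] Ftool [ -7.2  -3.3 -14.8] Ttool [ 1.92 -1.72 -0.15] w 0.0387 j6 1.717 axial -1.1
```

46° turned and still on the seat. Continuing.

Call:
move_arm(
  increments="0 0 0 0 0 3 3.5;0 0 0 0 0 6 3.5;0 0 0 0 0 8 3.5",
)

```text
time_s: 10.38
tcp_pos: [0.5586, -0.0892, 0.2113]
ee_rot: [2.79, -0.443, 0.961]
force: [-11.9, -5.9, 8.4]
width: 0.0387
grip_force: 49.0
```

```bash
python3 -c "from h import *;rep()"
```

```text
t 10.375 p [ 0.5586 -0.0892  0.2113] rot [ 2.79  -0.443  0.961] Ftool [ -6.9  -1.7 -14. ] Ttool [ 1.64 -1.87 -0.16] w 0.0387 j6 1.856 axial -1.2
```

Call:
move_arm(
  increments="0 0 0 0 0 3 3.5;0 0 0 0 0 6 3.5;0 0 0 0 0 7 3.5",
)

```text
time_s: 10.75
tcp_pos: [0.5588, -0.0893, 0.2111]
ee_rot: [2.847, -0.481, 0.832]
force: [-8.0, -4.8, 2.9]
width: 0.0387
grip_force: 48.5
```

```bash
python3 -c "from h import *;rep()"
```

```text
t 10.75 p [ 0.5588 -0.0893  0.2111] rot [ 2.847 -0.481  0.832] Ftool [-6.6 -0.6 -7.2] Ttool [ 1.16 -1.9  -0.1 ] w 0.0387 j6 1.978 axial -1.4
```

The axial force has dropped, so the key is entering. I'll push on with a slight extra turn.

Call:
move_arm(
  increments="0 0 0.05 0 0 2 3.5;0 0 0.15 0 0 3 3.5;0 0 0.25 0 0 3 3.5",
)

```text
time_s: 11.12
tcp_pos: [0.5603, -0.0889, 0.2088]
ee_rot: [2.874, -0.496, 0.775]
force: [-6.0, -5.7, 2.6]
width: 0.039
grip_force: 48.3
```

```bash
python3 -c "from h import *;rep()"
```

```text
t 11.125 p [ 0.5603 -0.0889  0.2088] rot [ 2.874 -0.496  0.775] Ftool [-6.1  1.5 -6.1] Ttool [ 0.88 -1.81  0.05] w 0.039 j6 2.032 axial -4.2
```

Call:
move_arm(
  increments="0 0 0.4 0 0 0 3.5;0 0 0.8 0 0 0 3.5;0 0 1.2 0 0 0 3.5;0 0 1.6 0 0 0 3.5;0 0 1.75 0 0 0 3.5;0 0 1.85 0 0 0 3.5;0 0 1.9 0 0 0 3.5;0 0 1.9 0 0 0 3.5",
)

```text
time_s: 12.12
tcp_pos: [0.5699, -0.0862, 0.1927]
ee_rot: [2.875, -0.496, 0.775]
force: [-6.9, -5.1, 2.7]
width: 0.0388
grip_force: 48.6
```

```bash
python3 -c "from h import *;rep()"
```

```text
t 12.125 p [ 0.5699 -0.0862  0.1927] rot [ 2.875 -0.496  0.775] Ftool [-6.2  0.6 -6.5] Ttool [ 1.03 -1.8   0.02] w 0.0388 j6 2.048 axial -23.1
```

Call:
move_arm(
  increments="0 0 0.1 0 0 0 3.5;0 0 0.2 0 0 0 3.5;0 0 0.2 0 0 0 3.5",
)

```text
time_s: 12.5
tcp_pos: [0.5704, -0.0862, 0.1924]
ee_rot: [2.873, -0.496, 0.775]
force: [-23.1, -6.1, 18.7]
width: 0.0388
grip_force: 51.0
```

```bash
python3 -c "from h import *;rep()"
```

```text
t 12.5 p [ 0.5704 -0.0862  0.1924] rot [ 2.873 -0.496  0.775] Ftool [ -9.3  -4.4 -28.5] Ttool [ 1.49 -2.24  0.06] w 0.0388 j6 2.049 axial -23.7
```

Fully home, stopped at 28 N. Relaxing, releasing and withdrawing along the axis.

Call:
move_arm(
  increments="0 0 -0.15 0 0 0 3.5;0 0 -0.15 0 0 0 8.5;0 0 -0.15 0 0 0 8.5;0 0 -0.15 0 0 0 8.5;0 0 -0.15 0 0 0 8.5;0 0 -0.15 0 0 0 8.5;0 0 -0.15 0 0 0 8.5;0 0 -0.15 0 0 0 8.5;0 0 -2 0 0 0 8.5;0 0 -5 0 0 0 8.5;0 0 -9 0 0 0 8.5;0 0 -13 0 0 0 8.5",
)

```text
time_s: 14.0
tcp_pos: [0.504, -0.1027, 0.3019]
ee_rot: [2.874, -0.497, 0.777]
force: [1.3, 0.4, -0.3]
width: 0.0853
grip_force: 0.0
```

Run:
```python
from h import *
import cv2
rep();a=cams.grab_frame('wrist');b=cams.grab_frame('scene')[120:252,190:366]
o=np.hstack([a,cv2.resize(b,(512,384))])[:,:,::-1];cv2.imwrite('pics/w3.png',cv2.resize(o,(800,300)))
```

```text
t 14.0 p [ 0.504  -0.1027  0.3019] rot [ 2.874 -0.497  0.777] Ftool [0.9 0.4 1. ] Ttool [ 0.19 -0.44 -0.03] w 0.0853 j6 1.928 axial 105.4
```

View pics/w3.png

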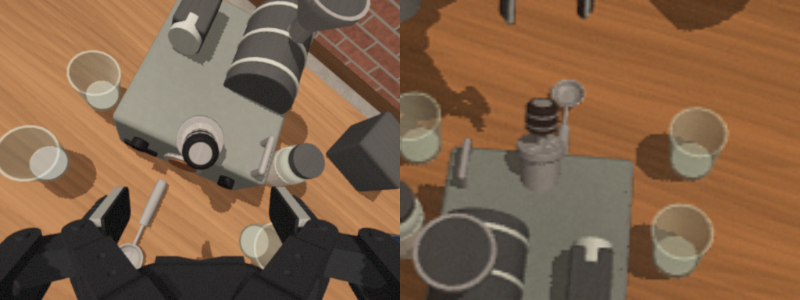

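The knob sits close above the collar, at about (200,150) in the left view and (542,115) in the right. The glasses, spoon and jar are where they were, and the gripper is clear of everything.

```bash
python3 -c "from station import manip;print(manip.sign_off())"
```

```text
the job is handed in; nothing more can be done
None
```

I drew the knob out to the outer click and held it there for about 1.5 s. I then pressed it onto its seat, turned it about 56° until the key dropped in, pushed it fully home and released it. The job was handed in at about 14 s; the glasses, spoon and jar looked undisturbed in the last view, and the tin was outside it and well away from the work.

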